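# Level the proof press roller at its two clicking pressure wheels

## Task

The proof press prints too light on one side and too heavy on the other. With a fingertip only, taking hold of nothing, turn the knurled pressure wheel on top of each side frame the click or two it needs, until both wheels have clicked in with the red tick at the brass pointer. Leave everything else where it stands.

Things in the scene. Friction and masses are not known exactly. Their poses are not given: they have to be found in the camera images.
- press: Green table-top roller proof press, fixed. About 540 mm long (x), 440 mm wide (y). Origin on the table under the middle of the roller; x along the bed, z up. Bed top 90 mm high; bridge over the roller 240 mm high; side frames at y = +-165 mm, each with a pressure wheel on top, which is the highest part (flat top 290 mm above the table; pointers the same). Star wheel outside the frame at -y, 257 mm high.
- dial_a_mount: Mount of one pressure screw, fixed on a side frame: left or right, swapped with dial_b_mount from start to start. Origin: middle of its underside, x away from the robot, z up. It carries a solid dark wheel, 104 mm across, 20 mm thick, knurled rim, axis upright through the origin, flat top 50 mm above it. Too broad to pinch. A brass pointer stands outside the rim at +x (57 to 67 mm from the axis).
- dial_b_mount: The same on the other side frame. On each wheel's top lie five radial ticks, 30 degrees (one click) apart: a long red one in the middle, two short white ones on either side.
- dial_a (a joint): Angle (rad) of the wheel on dial_a_mount, growing clockwise seen from above; 0: red tick at the pointer. It clicks into a notch every 0.524 (30 degrees): 0, +-0.524, +-1.047; let go, it springs to the nearest notch. Stops at +-1.41. Starts one or two clicks below 0 (too light). A click takes 0.14 N m (4 N at 36 mm from the axis): a fingertip pressed on the top with 12 N or so carries it round.
- dial_b (a joint): The same for the wheel on dial_b_mount, but it starts one or two clicks above 0 (too heavy), so it must be turned anticlockwise seen from above.
- loupe: Folding magnifier standing on the press bridge between the two wheels, 36 x 36 mm, 45 mm high; origin under its centre. To be left alone.
- quoin_key: Steel T-shaped key, 95 mm long, lying on the press bridge between the two wheels; origin under its cross-bar. To be left alone.
- composing_stick: Steel composing stick with lines of type, 240 x 60 x 21 mm, lying across the near half of the press bed; origin under its centre. To be left alone.
- brayer: Ink roller, 110 mm wide, wooden handle, lying on the pale ink slab at the left; origin under its roller. To be left alone.
- mallet: Wooden mallet lying right of the press, head 66 mm across and 85 mm long, handle 160 mm towards the robot; origin under one end of the head. To be left alone.
- planer: Pale wooden planer block, 140 x 85 x 42 mm, on the table at the right; origin under its centre. To be left alone.
- ink_tin: Round red ink tin, 84 mm across, 75 mm high, on the table at the left; origin under its centre. To be left alone.
- oil_bottle: Amber oil bottle, 52 mm across, 130 mm high, on the table at the right; origin under its centre. To be left alone.

How it is judged:
By the outcome, as a careful person would: the job done as asked, in the order asked, and still so for the second after the job is handed in, with the robot touching nothing.
It also fails if it takes over 48 s, if anything falls off the work surface, if the arm or the gripper's body presses on something with over 40 N, if the wrist force passes 120 N, or if a joint passes its speed limit or range.

## Robot

A 7-joint arm with a two-finger parallel gripper is mounted at the origin on the work surface. World frame = base frame: x ahead of the robot, y to its left, z up, the work surface at z = 0. Lengths are in m, angles in rad, forces in N, time in s.
With the tool pointing down it reaches from about 0.425 to 0.925 m from the base axis. Payload 6.8 kg.
Tool frame: the origin (TCP) lies midway between the tips of the shut fingers; the grasp point (between the pads) lies 19 mm behind it; z points along the fingers, y is the direction in which the jaws open and shut (so a half turn about z gives the same grasp; the last joint's range is limited). The gripper opens to 85 mm and grips with 20 to 120 N. Pads are 22 mm wide; open, the fingers measure 114 mm over their backs; the gripper's body (76 mm by 85 mm) begins 54 mm behind the grasp point. The pads swing forward as they close: fully open they stand 13 mm farther back than shut.
Start: joints at [-1.449, 0.477, 0.022, 1.555, -0.011, 1.109, -0.083], TCP at [0.154, 0.657, 0.199] pointing down, gripper open.
Joint ranges: [-2.96, 2.96], [-0.34, 2.1], [-1.41, 1.46], [0.24, 2.44], [-1.37, 4.51], [0.17, 1.92], [-2.96, 2.96]. Speed limits (rad/s): [2.39, 2.39, 3.14, 3.14, 3.14, 3.14, 3.14].

## Interface

Orientations are given as a rotation vector (axis times angle).
In Python, from bench import r, imaging gives the robot as it stands.
- The arm moves only by the tool jog_arm, never from a script. Its argument "rows" is a list of rows, each an object with "delta_rot": the turn, a rotation vector about the tool's x, y, z in degrees, a list of three; "xyz": the shift along the tool's x, y, z in cm, a list of three; "fingers": the closure, from 0 (fully open) to 1 (shut). A call has exactly 5 rows; each row is the pose to reach, as a shift and turn from the pose measured when the call began, along the tool's axes at that moment; what a row does not reach only later rows make up. A row lasts 1/12 s, in which the tool goes at most 41.7 mm and 7.16 degrees, less where a joint would pass 70% of its speed; a pose out of reach is approached as far as the arm can. A call with a gripper value outside its range is refused whole. The fingers move at their own pace and stop on an object; "grip_force" is the grip in N (left out, the last holds). Time passes only in rows, so rows that repeat a pose let the fingers close, or fill a call up. It gives the time, the measured TCP pose, the force and the opening at its end, in the units of the state.
- r.get_obs(): the state, without advancing time (a new reading comes with each control period).
- imaging.grab_frame(name): name is "scene" or "top"; returns the picture (420x560x3 uint8, blue, green, red); there is no depth.
- imaging.camera_info(name): a dict with "camera_matrix" (3x3 intrinsics, pixels), "xyz" and "attitude" of the camera in the world. Camera axes: x right, y down, z forward; pixel columns grow to the right and rows downward; lengths in m; the calibration is good to about 2 mm. A picture is of the moment at which its call begins. camera_info takes no time and is no camera call.
- r.hand_in(): hands the job in, once; it reports no verdict.
Trained networks look in the newest picture that a camera, given by its name, has taken for a name from the list of things; names that differ only in an ending like _2 or _b are one class to them, and where a whole thing is asked for, a point or a joint stands for the part that bears it (a point fixed in the world has none). Each returns a list of dicts, best first, with "conf" (0 to 1); they miss things now and then, are a little off and sometimes report something else, mostly with a low value. They report only what shows in the picture. A call takes as long as a camera call.
- imaging.find_in(camera, query): "position" ([column, row] in pixels, amid what is visible of it).
- imaging.cut_out(camera, query): "region" (420x560 bool, what is visible of it) and "position" ([column, row] in pixels, amid what is visible of it).
- imaging.tip_of(camera, query): "position" ([column, row] in pixels: a listed point, or the origin of a listed thing).
The state is a dict: "clock": time; "joints": joint angles; "qvel": joint speeds; "tau": joint torques, N m; "tcp_pos": TCP position; "orientation": TCP orientation; "contact_force": force on the tool from outside, world axes, zero at the start; "moment": the same for the moment, N m; "grip_width": finger opening in m.
Only numpy, scipy, OpenCV 4.12 (cv2) and the standard library are available. Lean on these libraries where they do the work, as an engineer would, in place of code of your own. Each camera call takes 0.05 s, during which the arm holds its last target.

## Working session

There is one attempt and no reset: what is moved stays moved. The work goes in short steps, Python scripts to look and compute and a tool call to move; the robot and the scene stay as the last step left them, time stands still between calls to the robot, and variables do not carry over. Pictures are saved under pics/ and viewed, and the job is handed in when it is done.

Besides the shell and the picture viewer there is one more tool, called after "Call:" as name(argument=value, ...), one argument or row to a line, values as JSON. jog_arm: Moves the arm, as the interface text tells. Its arguments: {"type":"object","properties":{"rows":{"type":"array","items":{"type":"object","properties":{"delta_rot":{"type":"array","items":{"type":"number"}},"xyz":{"type":"array","items":{"type":"number"}},"fingers":{"type":"number"}}}},"grip_force":{"type":"number"}},"required":["rows"]}

```bash
ls; mkdir -p pics; python3 - <<'E'
from bench import r, imaging
import cv2
print(r.get_obs())
for n in ("scene","top"):
    f=imaging.grab_frame(n); cv2.imwrite(f"pics/{n}0.png",f); print(n,imaging.camera_info(n))
    for q in ("dial_a_mount","dial_a"):
        print(q,[(d['position'],d['conf']) for d in imaging.find_in(n,q)],[(d['position'],d['conf']) for d in imaging.tip_of(n,q)])
E
```

```text
pics
{'clock': 0.0, 'joints': array([-1.44907387,  0.47778395,  0.02235371,  1.5564564 , -0.01150611,
        1.10926864, -0.08312355]), 'qvel': array([ 4.32195671e-04,  5.32514093e-04,  1.36625190e-03,  3.77922214e-04,
       -6.59416862e-04,  2.09324636e-03,  7.38950821e-05]), 'tau': array([-9.10421750e-04, -5.96436310e+01,  1.60744373e+00, -2.81192440e+01,
        1.23478522e-02,  9.36484372e-03,  4.24080474e-05]), 'tcp_pos': array([0.15364683, 0.65662157, 0.19813476]), 'orientation': array([-3.60228661e-01, -3.12079785e+00,  2.80623587e-03]), 'contact_force': array([-0.09134055,  0.32705463,  0.36001467]), 'moment': array([-0.00086224, -0.03639174, -0.01430472]), 'grip_width': 0.0850122724345585}
scene {'camera_matrix': array([[498.86991952,   0.        , 275.85110481],
       [  0.        , 498.86991952, 211.49281484],
       [  0.        ,   0.        ,   1.        ]]), 'xyz': array([1.38258811, 0.14324979, 1.25729516]), 'attitude': array([-1.6298517 , -2.06003457,  0.70655658])}
dial_a_mount [([318.6, 216.7], 0.89), ([252.7, 201.8], 0.68), ([277.3, 206.3], 0.21)] [([323.5, 223.7], 0.94), ([202.7, 188.0], 0.74), ([275.8, 212.0], 0.63)]Traceback (most recent call last):
  File "<stdin>", line 7, in <module>
ValueError: it knows: brayer, composing_stick, dial_a_mount, dial_b_mount, ink_tin, loupe, mallet, oil_bottle, planer, press, quoin_key
```

```bash
python3 - <<'E'
from bench import r, imaging
import cv2
n="top"
f=imaging.grab_frame(n); cv2.imwrite(f"pics/{n}0.png",f); print(n,imaging.camera_info(n))
for q in ("dial_a_mount","dial_b_mount","press"):
    print(q,[(d['position'],d['conf']) for d in imaging.tip_of(n,q)])
E
```

```text
top {'camera_matrix': array([[404.69355968,   0.        , 276.39958198],
       [  0.        , 404.69355968, 215.40051362],
       [  0.        ,   0.        ,   1.        ]]), 'xyz': array([ 0.35099066, -0.03671938,  1.47464799]), 'attitude': array([-2.12579326,  2.15592694, -0.15867806])}
dial_a_mount [([237.2, 194.6], 0.78)]
dial_b_mount [([338.0, 209.2], 0.55)]
press [([284.1, 212.0], 0.75), ([271.7, 196.7], 0.64)]
```

View pics/scene0.png

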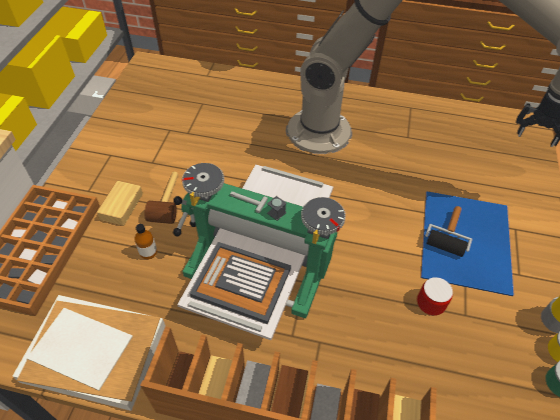

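View pics/top0.png

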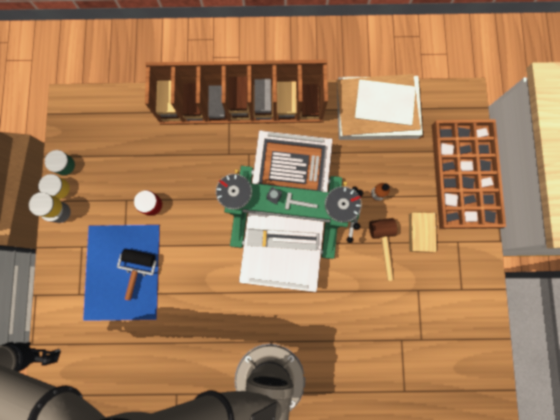

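```bash
cat > h.py <<'E'
import numpy as np, cv2
from scipy.spatial.transform import Rotation as R
from bench import r, imaging
def cam(n):
    c=imaging.camera_info(n); return np.array(c['camera_matrix']),np.array(c['xyz']),R.from_rotvec(c['attitude']).as_matrix()
def onz(n,px,z):
    K,t,A=cam(n); d=A@np.linalg.solve(K,[px[0],px[1],1]); return t+d*(z-t[2])/d[2]
def proj(n,P):
    K,t,A=cam(n); q=(np.atleast_2d(P)-t)@A@K.T; return q[:,:2]/q[:,2:]
def rect(n,f,c,z,half=.09,s=400):
    # metric patch: up=+x, left=+y
    u,v=np.meshgrid(np.linspace(half,-half,s),np.linspace(half,-half,s))
    P=np.stack([c[0]+v.ravel(),c[1]+u.ravel(),np.full(u.size,z)],1)
    m=proj(n,P).reshape(s,s,2).astype(np.float32)
    return cv2.remap(f,m[...,0],m[...,1],cv2.INTER_CUBIC)
E
python3 - <<'E'
from h import *
fs={n:cv2.imread(f"pics/{n}0.png") for n in("scene","top")}
print(onz('top',(235,190),.29),onz('top',(343,204),.29),onz('scene',(322,214),.29),onz('scene',(203,179),.29))
C=[onz('top',(235,190),.29),onz('top',(343,204),.29)]
o=np.vstack([np.hstack([cv2.resize(rect(n,fs[n],c,.29),(300,300)) for c in C]) for n in fs])
cv2.imwrite('pics/r0.png',o)
E
```

```text
[0.61064412 0.08914138 0.29      ] [ 0.56341123 -0.23200427  0.29      ] [0.6135352  0.09388683 0.29      ] [ 0.57210738 -0.22738245  0.29      ]
```

View pics/r0.png

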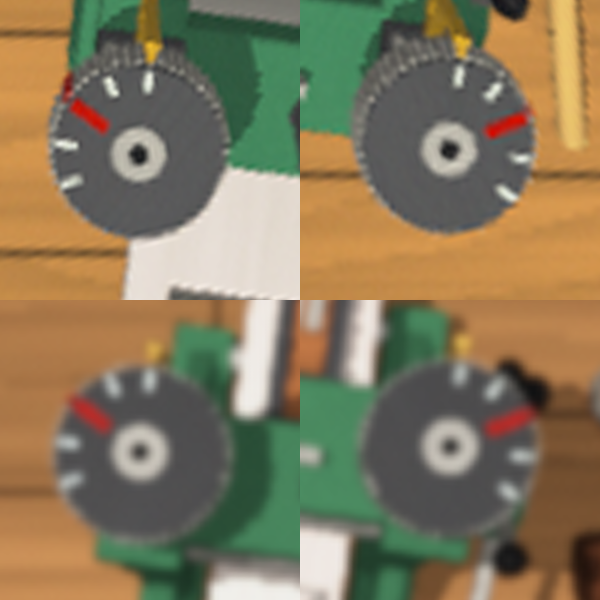

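```bash
cat >> h.py <<'E'
def to(*targets):
    o=r.get_obs(); A=R.from_rotvec(o['orientation']).as_matrix()
    print('clk',o['clock'],'tcp',o['tcp_pos'].round(4),'F',o['contact_force'].round(2),'w',round(o['grip_width'],4),'xtool',A[:,0].round(3),'z',A[:,2].round(4))
    for t in targets: print(np.round(t,4),'-> cm',np.round(A.T@(np.array(t)-o['tcp_pos'])*100,2))
    return o,A
E
python3 - <<'E'
from h import *
to((.154,.657,.37),(.26,.51,.37),(.37,.36,.37),(.5757,.0816,.37),(.5757,.0816,.32))
E
```

```text
clk 0.4 tcp [0.1538 0.6572 0.1989] F [0.93 0.58 0.16] w 0.0851 xtool [-0.974  0.228 -0.   ] z [-0.e+00 -3.e-04 -1.e+00]
[0.154 0.657 0.37 ] -> cm [ -0.03  -0.02 -17.11]
[0.26 0.51 0.37] -> cm [-13.7  -11.91 -17.1 ]
[0.37 0.36 0.37] -> cm [-27.83 -24.01 -17.1 ]
[0.5757 0.0816 0.37  ] -> cm [-54.2  -46.44 -17.09]
[0.5757 0.0816 0.32  ] -> cm [-54.2  -46.44 -12.09]
```

Call:
jog_arm(
  rows=[
    {"xyz": [0, 0, -4], "delta_rot": [0, 0, 0], "fingers": 1},
    {"xyz": [0, 0, -8], "delta_rot": [0, 0, 0], "fingers": 1},
    {"xyz": [-1, -1, -12], "delta_rot": [0, 0, 0], "fingers": 1},
    {"xyz": [-3, -2.5, -15], "delta_rot": [0, 0, 0], "fingers": 1},
    {"xyz": [-5.5, -5, -17], "delta_rot": [0, 0, 0], "fingers": 1},
  ],
  grip_force=30,
)

```text
clock: 0.82
tcp_pos: [0.1946, 0.598, 0.3725]
orientation: [-0.354, -3.121, -0.008]
contact_force: [0.7, -0.4, 0.4]
grip_width: 0.0256
```

```bash
python3 - <<'E'
from h import *
to((.5757,.0816,.36),(.5757,.0816,.32))
E
```

```text
clk 0.8167 tcp [0.1946 0.598  0.3725] F [ 0.67 -0.39  0.37] w 0.0256 xtool [-0.975  0.224  0.001] z [ 2.0e-04  4.9e-03 -1.0e+00]
[0.5757 0.0816 0.36  ] -> cm [-48.71 -41.8    1.  ]
[0.5757 0.0816 0.32  ] -> cm [-48.71 -41.82   5.  ]
```

Call:
jog_arm(
  rows=[
    {"xyz": [-3, -2.6, 0], "fingers": 1},
    {"xyz": [-6, -5.2, 0], "fingers": 1},
    {"xyz": [-9, -7.8, 0], "fingers": 1},
    {"xyz": [-12, -10.3, 0], "fingers": 1},
    {"xyz": [-15, -12.9, 0], "fingers": 1},
  ],
)

```text
$.rows[0]: bad value
```

Call:
jog_arm(
  rows=[
    {"xyz": [-3, -2.6, 0], "fingers": 1},
    {"xyz": [-6, -5.2, 0], "fingers": 1},
    {"xyz": [-9, -7.8, 0], "fingers": 1},
    {"xyz": [-12, -10.3, 0], "fingers": 1},
    {"xyz": [-15, -12.9, 0], "fingers": 1},
  ],
)

```text
$.rows[0]: bad value
```

```bash
python3 - <<'E'
from h import *
to((.5757,.0816,.36),(.5757,.0816,.32))
E
```

```text
clk 0.8167 tcp [0.1946 0.598  0.3725] F [ 0.67 -0.39  0.37] w 0.0256 xtool [-0.975  0.224  0.001] z [ 2.0e-04  4.9e-03 -1.0e+00]
[0.5757 0.0816 0.36  ] -> cm [-48.71 -41.8    1.  ]
[0.5757 0.0816 0.32  ] -> cm [-48.71 -41.82   5.  ]
```

delta_rot is required in every row.

Call:
jog_arm(
  rows=[
    {"xyz": [-3, -2.6, 0], "delta_rot": [0, 0, 0], "fingers": 1},
    {"xyz": [-6, -5.2, 0], "delta_rot": [0, 0, 0], "fingers": 1},
    {"xyz": [-9, -7.8, 0], "delta_rot": [0, 0, 0], "fingers": 1},
    {"xyz": [-12, -10.3, 0], "delta_rot": [0, 0, 0], "fingers": 1},
    {"xyz": [-15, -12.9, 0], "delta_rot": [0, 0, 0], "fingers": 1},
  ],
)

```text
clock: 1.23
tcp_pos: [0.3128, 0.437, 0.372]
orientation: [-0.354, -3.121, -0.009]
contact_force: [0.7, 0.9, 0.7]
grip_width: 0.0001
```

Call:
jog_arm(
  rows=[
    {"xyz": [-3, -2.6, 0], "delta_rot": [0, 0, 0], "fingers": 1},
    {"xyz": [-6, -5.2, 0], "delta_rot": [0, 0, 0], "fingers": 1},
    {"xyz": [-9, -7.8, 0], "delta_rot": [0, 0, 0], "fingers": 1},
    {"xyz": [-12, -10.3, 0], "delta_rot": [0, 0, 0], "fingers": 1},
    {"xyz": [-15, -12.9, 0], "delta_rot": [0, 0, 0], "fingers": 1},
  ],
)

```text
clock: 1.65
tcp_pos: [0.4309, 0.276, 0.3715]
orientation: [0.354, 3.122, 0.01]
contact_force: [-0.1, -0.3, -0.8]
grip_width: -0.0003
```

```bash
python3 - <<'E'
from h import *
to((.5757,.0816,.36),(.5757,.0816,.32))
E
```

```text
clk 1.65 tcp [0.4309 0.276  0.3715] F [-0.15 -0.31 -0.82] w -0.0003 xtool [-0.975  0.224  0.001] z [ 8.0e-04  6.5e-03 -1.0e+00]
[0.5757 0.0816 0.36  ] -> cm [-18.47 -15.71   1.03]
[0.5757 0.0816 0.32  ] -> cm [-18.47 -15.74   5.03]
```

Call:
jog_arm(
  rows=[
    {"xyz": [-3, -2.6, 0], "delta_rot": [0, 0, 0], "fingers": 1},
    {"xyz": [-6, -5.2, 0.2], "delta_rot": [0, 0, 0], "fingers": 1},
    {"xyz": [-9, -7.8, 0.5], "delta_rot": [0, 0, 0], "fingers": 1},
    {"xyz": [-12, -10.3, 1], "delta_rot": [0, 0, 0], "fingers": 1},
    {"xyz": [-15, -12.9, 1.5], "delta_rot": [0, 0, 0], "fingers": 1},
  ],
)

```text
clock: 2.07
tcp_pos: [0.5491, 0.1152, 0.3559]
orientation: [0.353, 3.121, 0.012]
contact_force: [1.1, 0.6, 0.2]
grip_width: 0.0002
```

```bash
python3 - <<'E'
from h import *
to((.5757,.0816,.32),(.5757,.0816,.30))
E
```

```text
clk 2.0667 tcp [0.5491 0.1152 0.3559] F [1.09 0.6  0.17] w 0.0002 xtool [-0.975  0.223 -0.   ] z [ 0.0018  0.0073 -1.    ]
[0.5757 0.0816 0.32  ] -> cm [-3.35 -2.71  3.57]
[0.5757 0.0816 0.3   ] -> cm [-3.35 -2.73  5.57]
```

Call:
jog_arm(
  rows=[
    {"xyz": [-2.5, -2, 1], "delta_rot": [0, 0, 0], "fingers": 1},
    {"xyz": [-3.35, -2.72, 3], "delta_rot": [0, 0, 0], "fingers": 1},
    {"xyz": [-3.35, -2.72, 5], "delta_rot": [0, 0, 0], "fingers": 1},
    {"xyz": [-3.35, -2.72, 5.5], "delta_rot": [0, 0, 0], "fingers": 1},
    {"xyz": [-3.35, -2.72, 5.5], "delta_rot": [0, 0, 0], "fingers": 1},
  ],
)

```text
clock: 2.48
tcp_pos: [0.5746, 0.0818, 0.2992]
orientation: [-0.352, -3.12, -0.01]
contact_force: [-0.4, 0.4, 0.3]
grip_width: 0.0001
```

```bash
python3 - <<'E'
from h import *
to((.5757,.0816,.29))
f=imaging.grab_frame('scene'); cv2.imwrite('pics/s1.png',cv2.resize(f[100:280,150:400],None,fx=3,fy=3,interpolation=cv2.INTER_CUBIC))
E
```

```text
clk 2.4833 tcp [0.5746 0.0818 0.2992] F [-0.44  0.4   0.33] w 0.0001 xtool [-0.975  0.223  0.003] z [-0.0014  0.0066 -1.    ]
[0.5757 0.0816 0.29  ] -> cm [-0.11 -0.01  0.92]
```

View pics/s1.png

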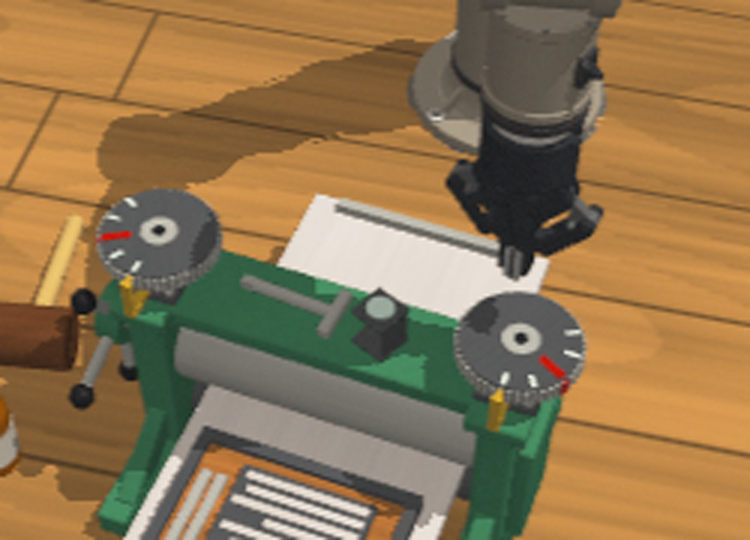

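```bash
python3 - <<'E'
from h import *
o=r.get_obs()
for P in (o['tcp_pos'],(.61,.0955,.29),(.558,.103,.29)): print((proj('scene',P)-[150,100])*3)
f=imaging.grab_frame('top'); cv2.imwrite('pics/t1.png',cv2.resize(f[130:270,180:380],None,fx=4,fy=4,interpolation=cv2.INTER_CUBIC))
print((proj('top',o['tcp_pos'])-[180,130])*4)
E
```

```text
[[511.19020944 296.51651969]]
[[518.65843349 339.08222883]]
[[537.8010758  293.71867117]]
[[227.61524651 283.64762548]]
```

View pics/t1.png

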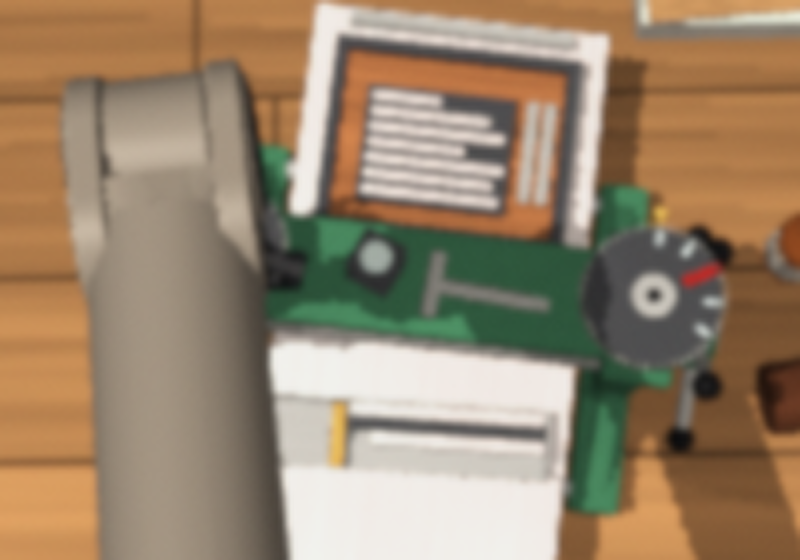

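```bash
python3 - <<'E'
from h import *
f=imaging.grab_frame('scene'); x0,y0=285,140;c=f[y0:y0+105,x0:x0+90]
c=cv2.resize(c,None,fx=5.6,fy=5.6,interpolation=cv2.INTER_CUBIC)
c=np.clip(c.astype(float)*1.6+15,0,255).astype(np.uint8)
o=r.get_obs()
for z,col in ((.0,(0,0,255)),(.02,(255,0,255)),(.073,(0,255,0))):
    p=((proj('scene',o['tcp_pos']+[0,0,z])[0]-[x0,y0])*5.6).astype(int); cv2.drawMarker(c,tuple(int(v) for v in p),col,0,10,1)
cv2.imwrite('pics/s2.png',c)
E
```

```text
(no output)
```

View pics/s2.png

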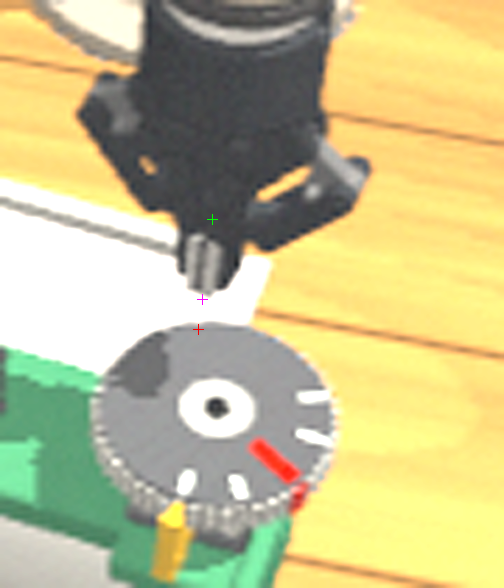

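```bash
python3 - <<'E'
from h import *
for n,x0,y0 in (('scene',480,60),('top',0,310)):
    f=cv2.imread(f'pics/{n}0.png');c=f[y0:y0+100,x0:x0+80]
    c=cv2.resize(c,None,fx=5,fy=5,interpolation=cv2.INTER_CUBIC)
    c=np.clip(c.astype(float)*1.6+15,0,255).astype(np.uint8)
    t=np.array([.1536,.6566,.198])
    for z,col in ((.0,(0,0,255)),(.02,(255,0,255)),(.073,(0,255,0))):
        p=((proj(n,t+[0,0,z])[0]-[x0,y0])*5).astype(int); cv2.drawMarker(c,tuple(int(v) for v in p),col,0,10,1)
    cv2.imwrite(f'pics/o_{n}.png',c)
a,b=cv2.imread('pics/o_scene.png'),cv2.imread('pics/o_top.png');cv2.imwrite('pics/o.png',np.hstack([a,b]))
E
```

```text
(no output)
```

View pics/o.png

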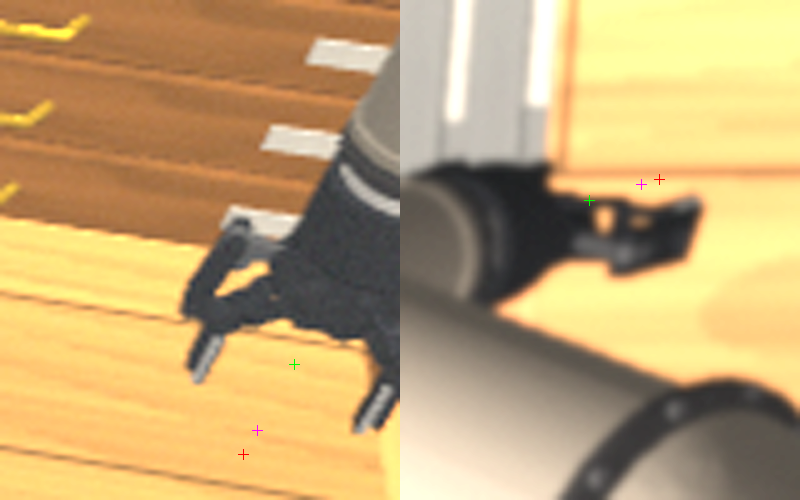

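Call:
jog_arm(
  rows=[
    {"xyz": [-0.1, 0, 0.3], "delta_rot": [0, 0, 0], "fingers": 1},
    {"xyz": [-0.1, 0, 0.5], "delta_rot": [0, 0, 0], "fingers": 1},
    {"xyz": [-0.1, 0, 0.7], "delta_rot": [0, 0, 0], "fingers": 1},
    {"xyz": [-0.1, 0, 0.9], "delta_rot": [0, 0, 0], "fingers": 1},
    {"xyz": [-0.1, 0, 0.9], "delta_rot": [0, 0, 0], "fingers": 1},
  ],
)

```text
clock: 3.05
tcp_pos: [0.5769, 0.0825, 0.2927]
orientation: [0.35, 3.12, 0.013]
contact_force: [-0.7, 0.3, 0.1]
grip_width: 0.0001
```

Call:
jog_arm(
  rows=[
    {"xyz": [0, 0, 0.1], "delta_rot": [0, 0, 0], "fingers": 1},
    {"xyz": [0, 0, 0.2], "delta_rot": [0, 0, 0], "fingers": 1},
    {"xyz": [0, 0, 0.3], "delta_rot": [0, 0, 0], "fingers": 1},
    {"xyz": [0, 0, 0.4], "delta_rot": [0, 0, 0], "fingers": 1},
    {"xyz": [0, 0, 0.4], "delta_rot": [0, 0, 0], "fingers": 1},
  ],
)

```text
clock: 3.47
tcp_pos: [0.5768, 0.0825, 0.2884]
orientation: [0.35, 3.12, 0.013]
contact_force: [0.5, 0.9, -0.6]
grip_width: 0.0002
```

```bash
python3 - <<'E'
from h import *
to((.5757,.0816,.29))
f=imaging.grab_frame('scene'); x0,y0=285,140;c=f[y0:y0+105,x0:x0+90]
c=cv2.resize(c,None,fx=5.6,fy=5.6,interpolation=cv2.INTER_CUBIC)
c=np.clip(c.astype(float)*1.6+15,0,255).astype(np.uint8)
o=r.get_obs()
for z,col in ((.0,(0,0,255)),(.02,(255,0,255)),(.073,(0,255,0))):
    p=((proj('scene',o['tcp_pos']+[0,0,z])[0]-[x0,y0])*5.6).astype(int); cv2.drawMarker(c,tuple(int(v) for v in p),col,0,10,1)
cv2.imwrite('pics/s3.png',c)
E
```

```text
clk 3.4667 tcp [0.5768 0.0825 0.2884] F [ 0.47  0.88 -0.64] w 0.0002 xtool [-0.975  0.222 -0.001] z [ 0.0026  0.0079 -1.    ]
[0.5757 0.0816 0.29  ] -> cm [ 0.09 -0.11 -0.16]
```

View pics/s3.png

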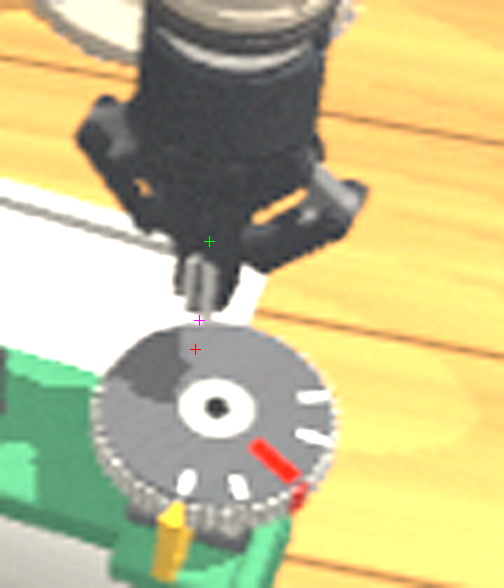

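Call:
jog_arm(
  rows=[
    {"xyz": [0, 0, 0.1], "delta_rot": [0, 0, 0], "fingers": 1},
    {"xyz": [0, 0, 0.2], "delta_rot": [0, 0, 0], "fingers": 1},
    {"xyz": [0, 0, 0.3], "delta_rot": [0, 0, 0], "fingers": 1},
    {"xyz": [0, 0, 0.4], "delta_rot": [0, 0, 0], "fingers": 1},
    {"xyz": [0, 0, 0.5], "delta_rot": [0, 0, 0], "fingers": 1},
  ],
)

```text
clock: 3.93
tcp_pos: [0.5769, 0.0825, 0.2834]
orientation: [0.35, 3.12, 0.013]
contact_force: [0.1, 0.1, -0.6]
grip_width: -0.0001
```

```bash
cat >> h.py <<'E'
def zoom(name,x0=285,y0=140):
    f=imaging.grab_frame('scene'); c=f[y0:y0+105,x0:x0+90]
    c=cv2.resize(c,None,fx=5.6,fy=5.6,interpolation=cv2.INTER_CUBIC)
    c=np.clip(c.astype(float)*1.6+15,0,255).astype(np.uint8)
    o=r.get_obs()
    for z,col in ((.0,(0,0,255)),(.02,(255,0,255)),(.073,(0,255,0))):
        p=((proj('scene',o['tcp_pos']+[0,0,z])[0]-[x0,y0])*5.6).astype(int); cv2.drawMarker(c,tuple(int(v) for v in p),col,0,10,1)
    cv2.imwrite(f'pics/{name}.png',c)
E
python3 - <<'E'
from h import *
to((.5757,.0816,.29)); zoom('s4')
E
```

```text
clk 3.9333 tcp [0.5769 0.0825 0.2834] F [ 0.06  0.12 -0.61] w -0.0001 xtool [-0.975  0.222 -0.001] z [ 0.0028  0.0079 -1.    ]
[0.5757 0.0816 0.29  ] -> cm [ 0.09 -0.11 -0.66]
```

View pics/s4.png

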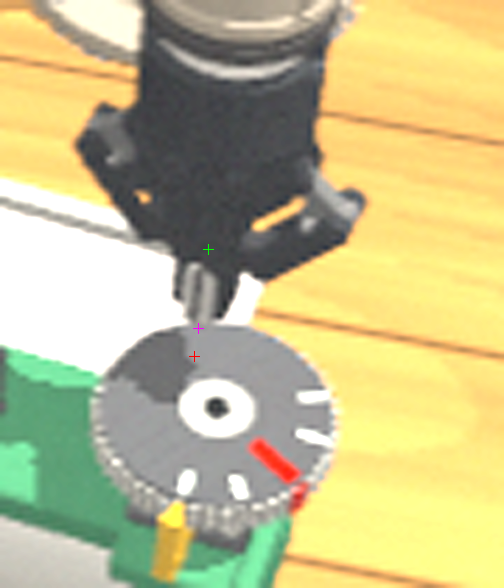

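```bash
python3 - <<'E'
from h import *
for z in (.283,.29,.3,.307):
    p=onz('scene',(285+202/5.6,140+320/5.6),z); print(p, np.hypot(*(p[:2]-[.61,.0955])), p-r.get_obs()['tcp_pos'])
# start pose: mid of open tips, scene, vs top
for z in (.198,.211,.225,.235): print(onz('scene',(480+281/5,60+408/5),z)-[.1536,.6566,0])
print(imaging.find_in('top','loupe'))
E
```

```text
[0.554461   0.08191577 0.283     ] 0.05717614607530207 [-0.02229113 -0.00061334 -0.00020689]
[0.56041083 0.08235644 0.29      ] 0.05130145243723335 [-0.0163413  -0.00017267  0.00679311]
[0.56891059 0.08298596 0.3       ] 0.04295277831897974 [-0.00784154  0.00045685  0.01679311]
[0.57486042 0.08342662 0.307     ] 0.03715584507965792 [-0.00189171  0.00089752  0.02379311]
[-0.04815467  0.02603828  0.198     ]
[-0.03248118  0.01941873  0.211     ]
[-0.01560203  0.01228999  0.225     ]
[-0.0035455   0.00719804  0.235     ]
[{'position': [271.4, 193.8], 'conf': 0.66}]
```

Call:
jog_arm(
  rows=[
    {"xyz": [0.1, 0, 0.2], "delta_rot": [0, 0, 0], "fingers": 1},
    {"xyz": [0.1, 0, 0.4], "delta_rot": [0, 0, 0], "fingers": 1},
    {"xyz": [0.1, 0, 0.6], "delta_rot": [0, 0, 0], "fingers": 1},
    {"xyz": [0.1, 0, 0.8], "delta_rot": [0, 0, 0], "fingers": 1},
    {"xyz": [0.1, 0, 1.0], "delta_rot": [0, 0, 0], "fingers": 1},
  ],
)

```text
clock: 4.45
tcp_pos: [0.5758, 0.0828, 0.273]
orientation: [0.35, 3.12, 0.013]
contact_force: [-0.0, 0.5, 0.8]
grip_width: 0.0003
```

```bash
python3 - <<'E'
from h import *
to((.5757,.0816,.27)); zoom('s5')
E
```

```text
clk 4.45 tcp [0.5758 0.0828 0.273 ] F [-0.    0.5   0.81] w 0.0003 xtool [-0.975  0.222 -0.001] z [ 0.0024  0.0078 -1.    ]
[0.5757 0.0816 0.27  ] -> cm [-0.02 -0.12  0.3 ]
```

View pics/s5.png

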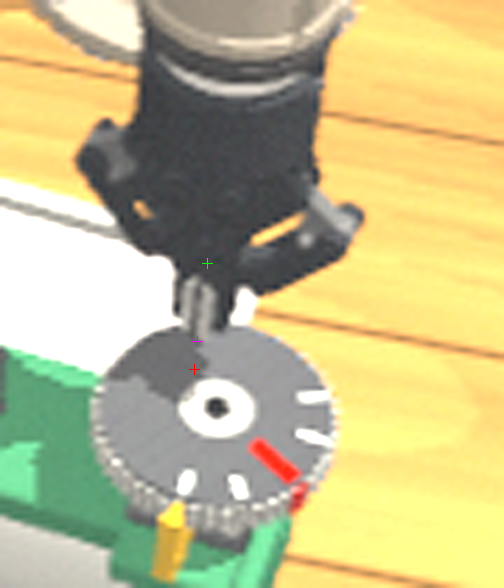

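Call:
jog_arm(
  rows=[
    {"xyz": [0, -0.1, 0.1], "delta_rot": [0, 0, 0], "fingers": 1},
    {"xyz": [0, -0.1, 0.2], "delta_rot": [0, 0, 0], "fingers": 1},
    {"xyz": [0, -0.1, 0.3], "delta_rot": [0, 0, 0], "fingers": 1},
    {"xyz": [0, -0.1, 0.4], "delta_rot": [0, 0, 0], "fingers": 1},
    {"xyz": [0, -0.1, 0.5], "delta_rot": [0, 0, 0], "fingers": 1},
  ],
)

```text
clock: 4.92
tcp_pos: [0.5754, 0.0819, 0.2676]
orientation: [0.35, 3.121, 0.012]
contact_force: [-0.1, -0.4, 0.1]
grip_width: 0.0004
```

Call:
jog_arm(
  rows=[
    {"xyz": [0, 0, 0.1], "delta_rot": [0, 0, 0], "fingers": 1},
    {"xyz": [0, 0, 0.2], "delta_rot": [0, 0, 0], "fingers": 1},
    {"xyz": [0, 0, 0.3], "delta_rot": [0, 0, 0], "fingers": 1},
    {"xyz": [0, 0, 0.3], "delta_rot": [0, 0, 0], "fingers": 1},
    {"xyz": [0, 0, 0.3], "delta_rot": [0, 0, 0], "fingers": 1},
  ],
)

```text
clock: 5.33
tcp_pos: [0.5753, 0.0819, 0.2645]
orientation: [0.35, 3.121, 0.012]
contact_force: [0.7, 0.5, -0.0]
grip_width: 0.0002
```

```bash
python3 - <<'E'
from h import *
to((.5757,.0816,.26)); zoom('s6')
E
```

```text
clk 5.3333 tcp [0.5753 0.0819 0.2645] F [ 0.66  0.5  -0.  ] w 0.0002 xtool [-0.975  0.222  0.   ] z [ 0.0017  0.0076 -1.    ]
[0.5757 0.0816 0.26  ] -> cm [-0.04 -0.02  0.45]
```

View pics/s6.png

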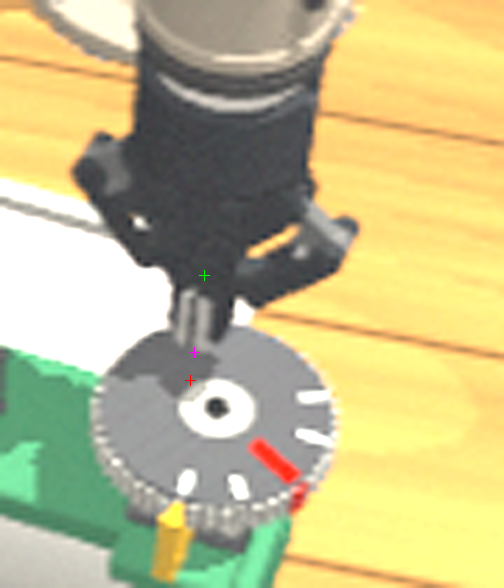

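Call:
jog_arm(
  rows=[
    {"xyz": [0, 0, 0.1], "delta_rot": [0, 0, 0], "fingers": 1},
    {"xyz": [0, 0, 0.2], "delta_rot": [0, 0, 0], "fingers": 1},
    {"xyz": [0, 0, 0.3], "delta_rot": [0, 0, 0], "fingers": 1},
    {"xyz": [0, 0, 0.4], "delta_rot": [0, 0, 0], "fingers": 1},
    {"xyz": [0, 0, 0.5], "delta_rot": [0, 0, 0], "fingers": 1},
  ],
)

```text
clock: 5.8
tcp_pos: [0.5754, 0.0819, 0.2595]
orientation: [0.35, 3.121, 0.012]
contact_force: [0.0, -0.2, -1.0]
grip_width: 0.0002
```

```bash
python3 - <<'E'
from h import *
to((.5757,.0816,.26)); zoom('s7')
E
```

```text
clk 5.8 tcp [0.5754 0.0819 0.2595] F [ 0.02 -0.24 -0.97] w 0.0002 xtool [-0.975  0.222 -0.   ] z [ 0.0018  0.0076 -1.    ]
[0.5757 0.0816 0.26  ] -> cm [-0.04 -0.02 -0.05]
```

View pics/s7.png

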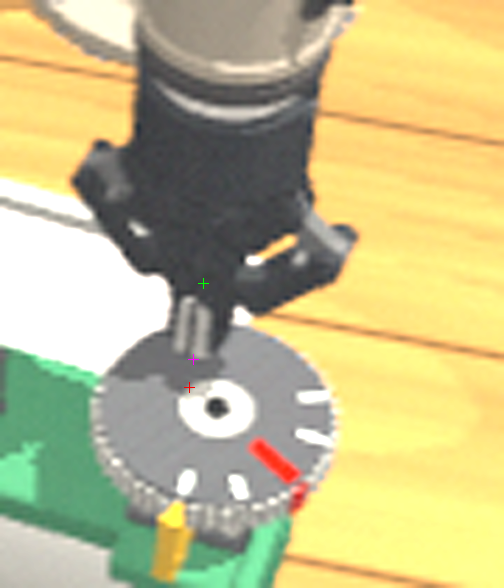

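Call:
jog_arm(
  rows=[
    {"xyz": [0, 0, 0.1], "delta_rot": [0, 0, 0], "fingers": 1},
    {"xyz": [0, 0, 0.2], "delta_rot": [0, 0, 0], "fingers": 1},
    {"xyz": [0, 0, 0.3], "delta_rot": [0, 0, 0], "fingers": 1},
    {"xyz": [0, 0, 0.4], "delta_rot": [0, 0, 0], "fingers": 1},
    {"xyz": [0, 0, 0.5], "delta_rot": [0, 0, 0], "fingers": 1},
  ],
)

```text
clock: 6.27
tcp_pos: [0.5758, 0.0814, 0.2577]
orientation: [0.351, 3.12, 0.014]
contact_force: [-12.3, -1.7, 29.1]
grip_width: -0.0002
```

```bash
python3 - <<'E'
from h import *
to((.5757,.0816,.255)); zoom('s8')
E
```

```text
clk 6.2667 tcp [0.5758 0.0814 0.2577] F [-12.26  -1.67  29.07] w -0.0002 xtool [-0.975  0.222 -0.001] z [ 0.0031  0.0089 -1.    ]
[0.5757 0.0816 0.255 ] -> cm [0.01 0.01 0.27]
```

View pics/s8.png

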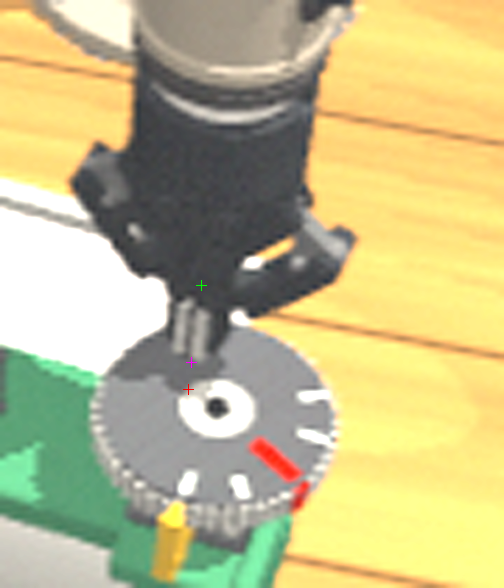

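```bash
python3 - <<'E'
from h import *
for v in (350,356,362):
    p=onz('scene',(285+197/5.6,140+v/5.6),.29); print(p, np.hypot(*(p[:2]-[.61,.0955])), p-r.get_obs()['tcp_pos'])
E
```

```text
[0.57831168 0.08318153 0.29      ] 0.03399844131112467 [0.00240932 0.00178166 0.03219498]
[0.58174888 0.08378107 0.29      ] 0.030585276468232225 [0.00584651 0.0023812  0.03219498]
[0.58517422 0.08437854 0.29      ] 0.0272030541260301 [0.00927186 0.00297867 0.03219498]
```

```bash
cat >> h.py <<'E'
def arc(piv,total,dz_cm,n=5):
    """rows turning about pivot by total deg (ccw +), from measured pose"""
    o=r.get_obs(); A=R.from_rotvec(o['orientation']).as_matrix(); p=o['tcp_pos']; d=p[:2]-piv
    print('F',o['contact_force'].round(1),'tcp',p.round(4),'r',np.hypot(*d).round(4),'ang',np.degrees(np.arctan2(d[1],d[0])).round(1),'clk',o['clock'])
    for i in range(1,n+1):
        a=np.radians(total*i/n); q=np.array(piv)+[np.cos(a)*d[0]-np.sin(a)*d[1],np.sin(a)*d[0]+np.cos(a)*d[1]]
        s=A.T@np.array([*(q-p[:2]),0])*100; s[2]+=dz_cm; print(s.round(2))
E
python3 - <<'E'
from h import *
arc((.607,.0935),-22,.12)
E
```

```text
F [-9.1 -2.2 21.7] tcp [0.5759 0.0814 0.2578] r 0.0334 ang -158.7 clk 6.3167
[0.14 0.22 0.12]
[0.25 0.44 0.12]
[0.35 0.68 0.13]
[0.44 0.92 0.13]
[0.5  1.17 0.13]
```

Call:
jog_arm(
  rows=[
    {"xyz": [0.14, 0.22, 0.15], "delta_rot": [0, 0, 0], "fingers": 1},
    {"xyz": [0.25, 0.44, 0.15], "delta_rot": [0, 0, 0], "fingers": 1},
    {"xyz": [0.35, 0.68, 0.15], "delta_rot": [0, 0, 0], "fingers": 1},
    {"xyz": [0.44, 0.92, 0.15], "delta_rot": [0, 0, 0], "fingers": 1},
    {"xyz": [0.5, 1.17, 0.15], "delta_rot": [0, 0, 0], "fingers": 1},
  ],
)

```text
clock: 6.73
tcp_pos: [0.5748, 0.0923, 0.2579]
orientation: [0.353, 3.116, 0.013]
contact_force: [-0.3, -4.2, 9.6]
grip_width: 0.0002
```

```bash
python3 - <<'E'
from h import *
arc((.607,.0935),-22,.15); zoom('s9')
E
```

```text
F [-0.3 -4.2  9.6] tcp [0.5748 0.0923 0.2579] r 0.0322 ang -177.9 clk 6.7333
[0.06 0.24 0.15]
[0.09 0.49 0.15]
[0.11 0.73 0.16]
[0.11 0.98 0.16]
[0.09 1.22 0.16]
```

View pics/s9.png

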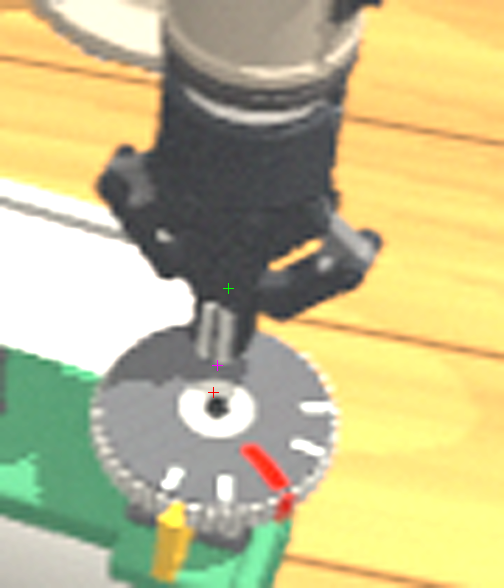

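Call:
jog_arm(
  rows=[
    {"xyz": [0.06, 0.24, 0.22], "delta_rot": [0, 0, 0], "fingers": 1},
    {"xyz": [0.09, 0.49, 0.22], "delta_rot": [0, 0, 0], "fingers": 1},
    {"xyz": [0.11, 0.73, 0.22], "delta_rot": [0, 0, 0], "fingers": 1},
    {"xyz": [0.11, 0.98, 0.22], "delta_rot": [0, 0, 0], "fingers": 1},
    {"xyz": [0.09, 1.22, 0.22], "delta_rot": [0, 0, 0], "fingers": 1},
  ],
)

```text
clock: 7.2
tcp_pos: [0.5783, 0.1062, 0.2579]
orientation: [0.351, 3.112, 0.018]
contact_force: [-1.2, 0.3, 10.9]
grip_width: -0.0001
```

```bash
python3 - <<'E'
from h import *
arc((.607,.0935),-22,.2); zoom('s10')
E
```

```text
F [-1.2  0.3 10.9] tcp [0.5783 0.1062 0.2579] r 0.0314 ang 156.1 clk 7.2
[-0.06  0.23  0.2 ]
[-0.13  0.46  0.21]
[-0.22  0.69  0.21]
[-0.33  0.9   0.21]
[-0.45  1.11  0.22]
```

View pics/s10.png

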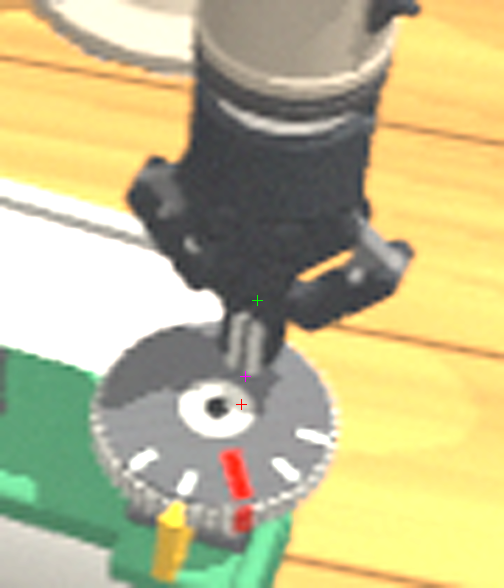

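Call:
jog_arm(
  rows=[
    {"xyz": [-0.06, 0.23, 0.24], "delta_rot": [0, 0, 0], "fingers": 1},
    {"xyz": [-0.13, 0.46, 0.24], "delta_rot": [0, 0, 0], "fingers": 1},
    {"xyz": [-0.22, 0.69, 0.24], "delta_rot": [0, 0, 0], "fingers": 1},
    {"xyz": [-0.33, 0.9, 0.24], "delta_rot": [0, 0, 0], "fingers": 1},
    {"xyz": [-0.45, 1.11, 0.24], "delta_rot": [0, 0, 0], "fingers": 1},
  ],
)

```text
clock: 7.67
tcp_pos: [0.5864, 0.1159, 0.2579]
orientation: [0.351, 3.11, 0.019]
contact_force: [-1.0, -1.5, 12.3]
grip_width: 0.0003
```

```bash
python3 - <<'E'
from h import *
arc((.607,.0935),-15,.2); zoom('s11')
E
```

```text
F [-1.  -1.5 12.3] tcp [0.5864 0.1159 0.2579] r 0.0304 ang 132.7 clk 7.6667
[-0.09  0.13  0.2 ]
[-0.19  0.25  0.21]
[-0.3   0.37  0.21]
[-0.41  0.48  0.21]
[-0.53  0.59  0.21]
```

View pics/s11.png

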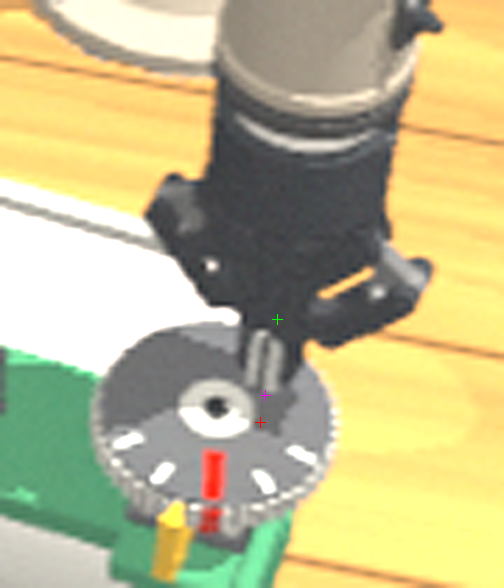

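Call:
jog_arm(
  rows=[
    {"xyz": [-0.07, 0.15, 0.22], "delta_rot": [0, 0, 0], "fingers": 1},
    {"xyz": [-0.16, 0.3, 0.22], "delta_rot": [0, 0, 0], "fingers": 1},
    {"xyz": [-0.27, 0.45, 0.22], "delta_rot": [0, 0, 0], "fingers": 1},
    {"xyz": [-0.41, 0.6, 0.22], "delta_rot": [0, 0, 0], "fingers": 1},
    {"xyz": [-0.55, 0.72, 0.22], "delta_rot": [0, 0, 0], "fingers": 1},
  ],
)

```text
clock: 8.13
tcp_pos: [0.5949, 0.1231, 0.2579]
orientation: [0.349, 3.107, 0.022]
contact_force: [-4.6, -0.6, 14.5]
grip_width: 0.0001
```

```bash
python3 - <<'E'
from h import *
arc((.607,.0935),-15,.2); zoom('s12')
E
```

```text
F [-4.6 -0.6 14.5] tcp [0.5949 0.1231 0.2579] r 0.0319 ang 112.2 clk 8.1333
[-0.14  0.09  0.2 ]
[-0.28  0.18  0.21]
[-0.43  0.25  0.21]
[-0.58  0.32  0.21]
[-0.74  0.39  0.22]
```

View pics/s12.png

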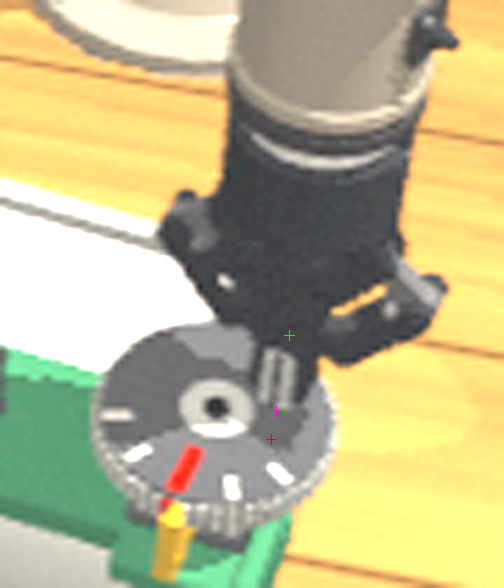

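Call:
jog_arm(
  rows=[
    {"xyz": [0, 0, -0.3], "delta_rot": [0, 0, 0], "fingers": 1},
    {"xyz": [0, 0, -1.5], "delta_rot": [0, 0, 0], "fingers": 1},
    {"xyz": [0, 0, -3.5], "delta_rot": [0, 0, 0], "fingers": 1},
    {"xyz": [0, 0, -5.5], "delta_rot": [0, 0, 0], "fingers": 1},
    {"xyz": [0, 0, -6], "delta_rot": [0, 0, 0], "fingers": 1},
  ],
)

```text
clock: 8.6
tcp_pos: [0.5956, 0.1225, 0.3215]
orientation: [0.349, 3.102, 0.025]
contact_force: [-0.8, 0.0, 1.3]
grip_width: 0.0001
```

```bash
python3 - <<'E'
from h import *
# right target: pivot in TCP coords
c=np.array([.564,-.232])-[.003,.002]
a=np.radians(172-28); s=c+.036*np.array([np.cos(a),np.sin(a)])
print(c,s)
o,A=to((*s,.31),(*s,.27)); zoom('s13')
print((R.from_matrix(A).inv()*R.from_rotvec([.36*np.pi/3.1414,3.1208*np.pi/3.1414,0])).as_rotvec(degrees=True))
E
```

```text
[ 0.561 -0.234] [ 0.53187539 -0.21283973]
clk 8.6 tcp [0.5956 0.1225 0.3215] F [-0.76  0.03  1.27] w 0.0001 xtool [-0.975  0.222 -0.018] z [ 0.0212  0.0139 -0.9997]
[ 0.5319 -0.2128  0.31  ] -> cm [ -1.23 -34.13   0.54]
[ 0.5319 -0.2128  0.27  ] -> cm [ -1.16 -34.2    4.54]
[1.05098854 1.01116819 0.31859515]
```

View pics/s13.png

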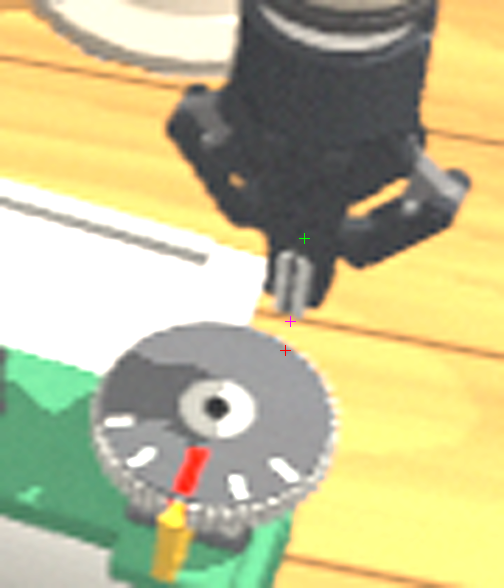

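Call:
jog_arm(
  rows=[
    {"xyz": [-0.2, -3.5, 0], "delta_rot": [0.2, 0.2, 0], "fingers": 1},
    {"xyz": [-0.3, -7.5, 0], "delta_rot": [0.4, 0.4, 0], "fingers": 1},
    {"xyz": [-0.5, -11.5, 0], "delta_rot": [0.6, 0.6, 0], "fingers": 1},
    {"xyz": [-0.6, -15.5, 0], "delta_rot": [0.8, 0.8, 0], "fingers": 1},
    {"xyz": [-0.7, -19.5, 0], "delta_rot": [1, 1, 0], "fingers": 1},
  ],
)

```text
clock: 9.07
tcp_pos: [0.5579, -0.0706, 0.3166]
orientation: [-0.35, -3.121, -0.001]
contact_force: [0.6, -0.9, 0.0]
grip_width: -0.0003
```

```bash
python3 - <<'E'
from h import *
s=[.532,-.213]
o,A=to((*s,.31),(*s,.27))
E
```

```text
clk 9.0667 tcp [ 0.5579 -0.0706  0.3166] F [ 0.56 -0.93  0.01] w -0.0003 xtool [-0.975  0.222  0.001] z [-1.1e-03  9.0e-04 -1.0e+00]
[ 0.532 -0.213  0.31 ] -> cm [ -0.63 -14.46   0.66]
[ 0.532 -0.213  0.27 ] -> cm [ -0.63 -14.46   4.66]
```

Call:
jog_arm(
  rows=[
    {"xyz": [-0.2, -4, 0], "delta_rot": [0, 0, 0], "fingers": 1},
    {"xyz": [-0.4, -8, 0], "delta_rot": [0, 0, 0], "fingers": 1},
    {"xyz": [-0.5, -12, 0.5], "delta_rot": [0, 0, 0], "fingers": 1},
    {"xyz": [-0.6, -14.4, 2], "delta_rot": [0, 0, 0], "fingers": 1},
    {"xyz": [-0.6, -14.4, 4], "delta_rot": [0, 0, 0], "fingers": 1},
  ],
)

```text
clock: 9.48
tcp_pos: [0.5297, -0.22, 0.2772]
orientation: [0.366, 3.119, -0.004]
contact_force: [-0.1, -1.5, -0.2]
grip_width: -0.0
```

```bash
python3 - <<'E'
from h import *
to((.532,-.213,.262)); zoom('s14',160,100)
E
```

```text
clk 9.4833 tcp [ 0.5297 -0.22    0.2772] F [-0.13 -1.5  -0.17] w -0.0 xtool [-0.973  0.231 -0.002] z [ 0.0011 -0.0027 -1.    ]
[ 0.532 -0.213  0.262] -> cm [-0.06  0.73  1.52]
```

View pics/s14.png

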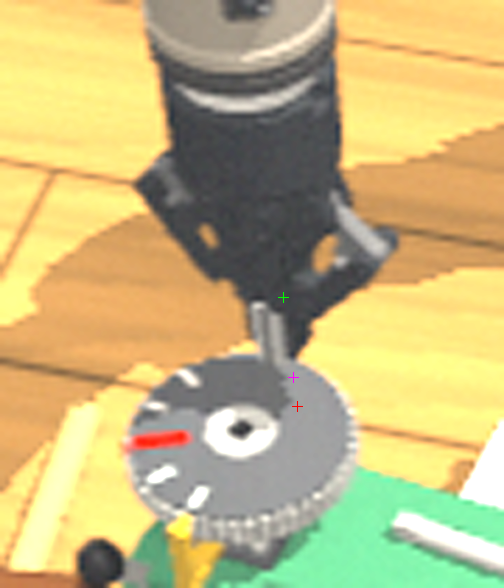

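Call:
jog_arm(
  rows=[
    {"xyz": [-0.1, 0.9, 0.8], "delta_rot": [0, 0, 0], "fingers": 1},
    {"xyz": [-0.1, 0.9, 1.5], "delta_rot": [0, 0, 0], "fingers": 1},
    {"xyz": [-0.1, 0.9, 1.7], "delta_rot": [0, 0, 0], "fingers": 1},
    {"xyz": [-0.1, 0.9, 1.8], "delta_rot": [0, 0, 0], "fingers": 1},
    {"xyz": [-0.1, 0.9, 1.9], "delta_rot": [0, 0, 0], "fingers": 1},
  ],
)

```text
clock: 9.95
tcp_pos: [0.5325, -0.2039, 0.2576]
orientation: [-0.354, -3.117, -0.007]
contact_force: [-15.6, 10.3, 42.1]
grip_width: 0.0003
```

```bash
python3 - <<'E'
from h import *
to((.532,-.213,.257)); arc((.562,-.232),22,.2)
E
```

```text
clk 9.95 tcp [ 0.5325 -0.2039  0.2576] F [-15.62  10.35  42.11] w 0.0003 xtool [-0.974  0.224  0.005] z [-0.004   0.0047 -1.    ]
[ 0.532 -0.213  0.257] -> cm [-0.16 -0.9   0.06]
F [-15.6  10.3  42.1] tcp [ 0.5325 -0.2039  0.2576] r 0.0407 ang 136.4 clk 9.95
[ 0.15 -0.28  0.2 ]
[ 0.28 -0.56  0.2 ]
[ 0.38 -0.86  0.2 ]
[ 0.46 -1.16  0.2 ]
[ 0.52 -1.46  0.2 ]
```

Call:
jog_arm(
  rows=[
    {"xyz": [0.15, -0.28, 0.05], "delta_rot": [0, 0, 0], "fingers": 1},
    {"xyz": [0.25, -0.56, 0.12], "delta_rot": [0, 0, 0], "fingers": 1},
    {"xyz": [0.35, -0.86, 0.18], "delta_rot": [0, 0, 0], "fingers": 1},
    {"xyz": [0.4, -1.16, 0.2], "delta_rot": [0, 0, 0], "fingers": 1},
    {"xyz": [0.45, -1.46, 0.2], "delta_rot": [0, 0, 0], "fingers": 1},
  ],
)

```text
clock: 10.37
tcp_pos: [0.5278, -0.2146, 0.2578]
orientation: [0.348, 3.122, 0.01]
contact_force: [-0.2, 5.0, 15.2]
grip_width: 0.0001
```

```bash
python3 - <<'E'
from h import *
arc((.562,-.232),22,.2); zoom('s15',160,100)
E
```

```text
F [-0.2  5.  15.2] tcp [ 0.5278 -0.2146  0.2578] r 0.0384 ang 153.0 clk 10.3667
[ 0.06 -0.29  0.2 ]
[ 0.1  -0.58  0.2 ]
[ 0.12 -0.87  0.19]
[ 0.11 -1.17  0.19]
[ 0.08 -1.46  0.19]
```

View pics/s15.png

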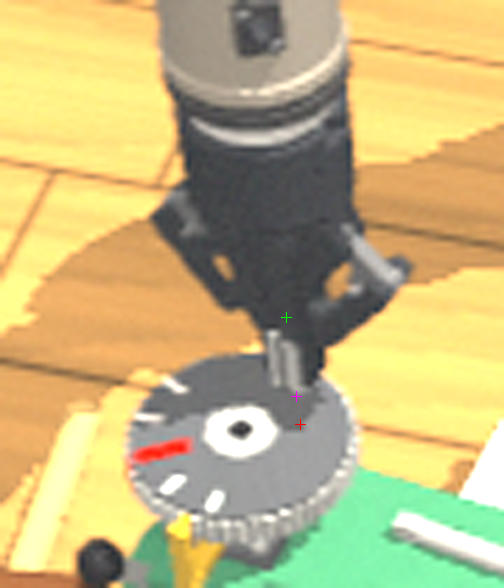

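Force 15 N and the wheel follows; continuing the arc.

Call:
jog_arm(
  rows=[
    {"xyz": [0.06, -0.29, 0.2], "delta_rot": [0, 0, 0], "fingers": 1},
    {"xyz": [0.1, -0.58, 0.2], "delta_rot": [0, 0, 0], "fingers": 1},
    {"xyz": [0.12, -0.87, 0.2], "delta_rot": [0, 0, 0], "fingers": 1},
    {"xyz": [0.11, -1.17, 0.2], "delta_rot": [0, 0, 0], "fingers": 1},
    {"xyz": [0.08, -1.46, 0.2], "delta_rot": [0, 0, 0], "fingers": 1},
  ],
)

```text
clock: 10.83
tcp_pos: [0.526, -0.2293, 0.2578]
orientation: [0.346, 3.117, 0.008]
contact_force: [0.1, 1.7, 13.5]
grip_width: 0.0001
```

```bash
python3 - <<'E'
from h import *
arc((.562,-.232),22,.2); zoom('s16',160,100)
E
```

```text
F [ 0.1  1.7 13.5] tcp [ 0.526  -0.2293  0.2578] r 0.0361 ang 175.7 clk 10.8333
[-0.05 -0.27  0.2 ]
[-0.12 -0.54  0.2 ]
[-0.22 -0.8   0.2 ]
[-0.33 -1.06  0.2 ]
[-0.46 -1.3   0.19]
```

View pics/s16.png

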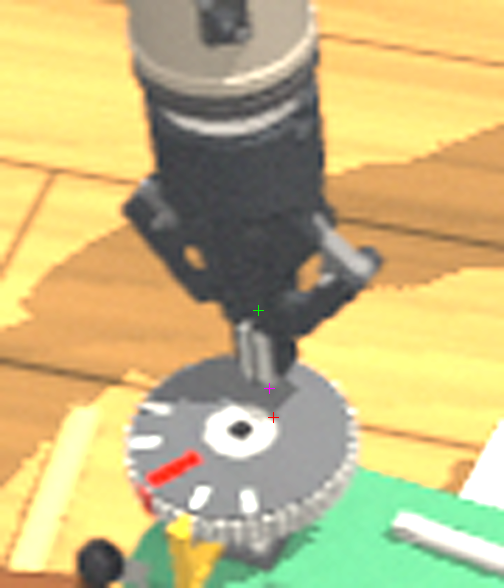

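Call:
jog_arm(
  rows=[
    {"xyz": [-0.03, -0.27, 0.2], "delta_rot": [0, 0, 0], "fingers": 1},
    {"xyz": [-0.1, -0.54, 0.2], "delta_rot": [0, 0, 0], "fingers": 1},
    {"xyz": [-0.2, -0.8, 0.2], "delta_rot": [0, 0, 0], "fingers": 1},
    {"xyz": [-0.3, -1.06, 0.2], "delta_rot": [0, 0, 0], "fingers": 1},
    {"xyz": [-0.43, -1.3, 0.2], "delta_rot": [0, 0, 0], "fingers": 1},
  ],
)

```text
clock: 11.3
tcp_pos: [0.5298, -0.2421, 0.2579]
orientation: [0.342, 3.113, 0.009]
contact_force: [-0.3, 0.7, 13.4]
grip_width: -0.0001
```

```bash
python3 - <<'E'
from h import *
arc((.562,-.232),15,.2); zoom('s17',160,100)
E
```

```text
F [-0.3  0.7 13.4] tcp [ 0.5298 -0.2421  0.2579] r 0.0338 ang -162.7 clk 11.3
[-0.09 -0.15  0.2 ]
[-0.19 -0.3   0.2 ]
[-0.3  -0.44  0.2 ]
[-0.41 -0.57  0.2 ]
[-0.54 -0.7   0.2 ]
```

View pics/s17.png

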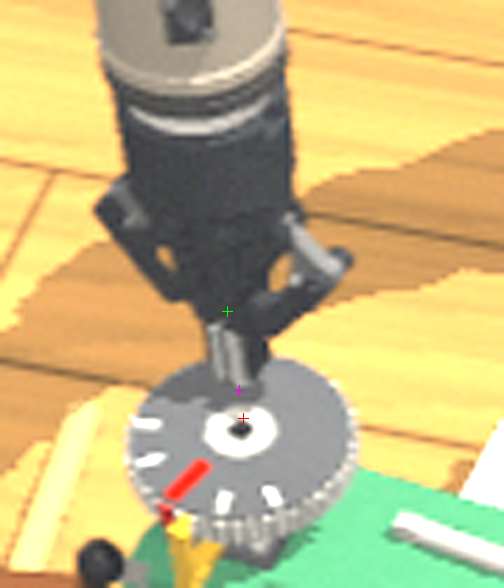

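Call:
jog_arm(
  rows=[
    {"xyz": [-0.08, -0.18, 0.2], "delta_rot": [0, 0, 0], "fingers": 1},
    {"xyz": [-0.18, -0.36, 0.2], "delta_rot": [0, 0, 0], "fingers": 1},
    {"xyz": [-0.3, -0.53, 0.2], "delta_rot": [0, 0, 0], "fingers": 1},
    {"xyz": [-0.42, -0.7, 0.2], "delta_rot": [0, 0, 0], "fingers": 1},
    {"xyz": [-0.55, -0.85, 0.2], "delta_rot": [0, 0, 0], "fingers": 1},
  ],
)

```text
clock: 11.77
tcp_pos: [0.5356, -0.2521, 0.2579]
orientation: [0.339, 3.109, 0.007]
contact_force: [-2.4, 0.9, 13.9]
grip_width: 0.0002
```

```bash
python3 - <<'E'
from h import *
arc((.562,-.232),15,.2); zoom('s18',160,100)
E
```

```text
F [-2.4  0.9 13.9] tcp [ 0.5356 -0.2521  0.2579] r 0.0332 ang -142.7 clk 11.7667
[-0.14 -0.11  0.2 ]
[-0.28 -0.21  0.2 ]
[-0.42 -0.3   0.2 ]
[-0.57 -0.39  0.21]
[-0.73 -0.47  0.21]
```

View pics/s18.png

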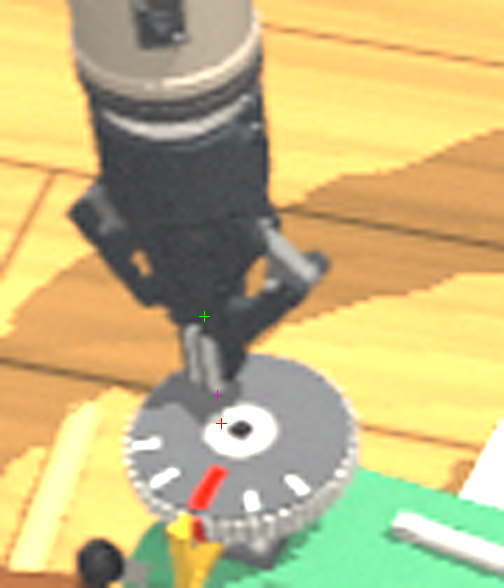

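Call:
jog_arm(
  rows=[
    {"xyz": [0, 0, -0.3], "delta_rot": [0, 0, 0], "fingers": 1},
    {"xyz": [0, 0, -1.5], "delta_rot": [0, 0, 0], "fingers": 1},
    {"xyz": [0, 0, -3.5], "delta_rot": [0, 0, 0], "fingers": 1},
    {"xyz": [0, 0, -5.5], "delta_rot": [0, 0, 0], "fingers": 1},
    {"xyz": [0, 0, -8], "delta_rot": [0, 0, 0], "fingers": 1},
  ],
)

```text
clock: 12.23
tcp_pos: [0.534, -0.2514, 0.3379]
orientation: [0.338, 3.111, 0.007]
contact_force: [1.1, -0.6, 0.3]
grip_width: -0.0001
```

Call:
jog_arm(
  rows=[
    {"xyz": [2, 0, -2], "delta_rot": [0, 0, 0], "fingers": 1},
    {"xyz": [4, 0, -2], "delta_rot": [0, 0, 0], "fingers": 1},
    {"xyz": [6, 0, -2], "delta_rot": [0, 0, 0], "fingers": 1},
    {"xyz": [7, 0, -2], "delta_rot": [0, 0, 0], "fingers": 1},
    {"xyz": [7, 0, -2], "delta_rot": [0, 0, 0], "fingers": 1},
  ],
)

```text
clock: 12.65
tcp_pos: [0.4638, -0.236, 0.3575]
orientation: [0.338, 3.111, 0.01]
contact_force: [1.0, -0.1, -0.1]
grip_width: -0.0
```

```bash
python3 - <<'E'
from h import *
print(r.get_obs()['contact_force'],r.get_obs()['clock'])
fs={n:imaging.grab_frame(n) for n in('scene','top')}
C=[(.610,.0955),(.564,-.232)]
row=[]
for n in fs:
    ims=[]
    for c in C:
        im=rect(n,fs[n],c,.29,.09,300)
        v=np.array([np.cos(np.radians(-8)),np.sin(np.radians(-8))])
        p=[(int(150-v[1]*k/.0006),int(150-v[0]*k/.0006)) for k in (.06,.08)]
        cv2.line(im,p[0],p[1],(255,0,255),1)
        hsv=cv2.cvtColor(im,cv2.COLOR_BGR2HSV)
        m=((hsv[...,0]<6)|(hsv[...,0]>174))&(hsv[...,1]>170)&(hsv[...,2]>90)
        y,x=np.nonzero(m); d=np.stack([(150-y)*.6,(150-x)*.6],1); k=(np.hypot(*d.T)<50)
        mm=d[k].mean(0) if k.any() else d[:0]
        print(n,c,k.sum(), np.degrees(np.arctan2(mm[1],mm[0])) if k.any() else None)
        ims.append(im)
    row.append(np.hstack(ims))
cv2.imwrite('pics/r1.png',np.vstack(row)); cv2.imwrite('pics/scene9.png',fs['scene'])
E
```

```text
[ 1.02704617 -0.1270601  -0.0511404 ] 12.65
scene (0.61, 0.0955) 520 -7.011788344301178
scene (0.564, -0.232) 514 -6.333069834260684
top (0.61, 0.0955) 381 -8.261937158277386
top (0.564, -0.232) 371 -7.005239019782469
```

View pics/r1.png

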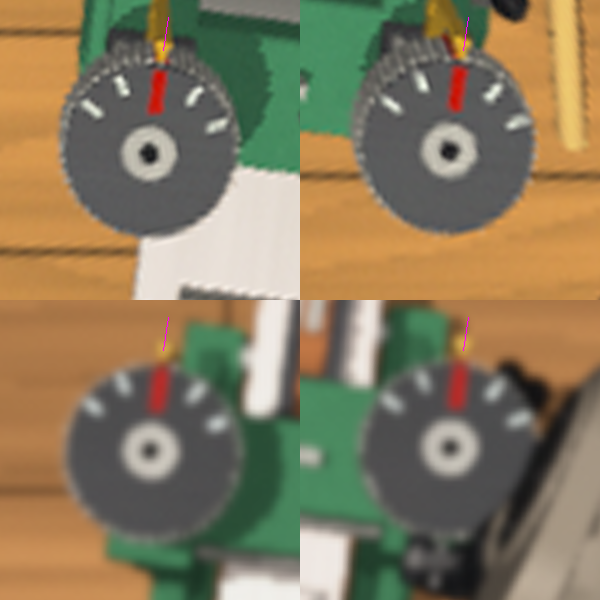

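View pics/scene9.png

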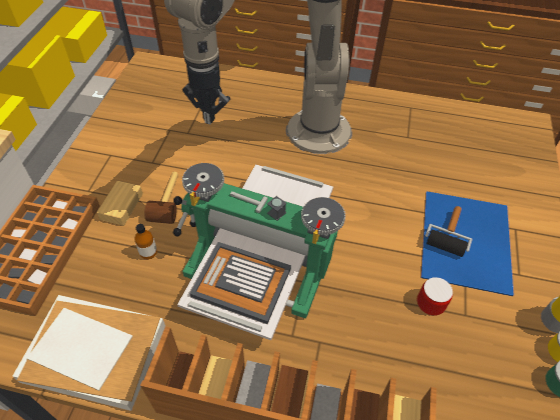

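Both red ticks sit at their pointers: red is at about -8° and -7° against a pointer direction of -8°, in both cameras. The arm is clear and everything else looks unmoved, so I'm handing in.

```bash
python3 - <<'E'
from bench import r
print(r.hand_in())
E
```

```text
the job is handed in; nothing more can be done
None
```

Both pressure wheels have clicked in with the red tick at the brass pointer, and I handed the job in at about 12.8 s of the 48 s allowed. I did it with the shut fingertips pressed on each wheel top. The left wheel (dial_a) went two clicks clockwise and the right wheel (dial_b) two clicks anticlockwise, then I lifted clear.

**Final check:** in both cameras the red ticks point at -7° to -8° (left) and -6° to -7° (right), against a pointer direction of about -8°. That is well within one 30° click. The arm read no contact force (about 1 N, which is noise). By eye in the last picture, the loupe, key, brayer and the other loose things stand where they did; I did not measure them.

**What disagreed or went off plan:**
- **Fingertip height:** contact came with the reported TCP about 31 mm lower than the stated wheel top. The camera pictures also showed the visible tips about 23 to 31 mm above the reported TCP. I went by touch and the pictures instead.
- **Press force:** it mostly stayed at 10 to 15 N. It was briefly 29 N when I first touched the left wheel and 42 N when I set down on the right one. Both were at the fingertips, not the gripper's body, and far below the 120 N wrist limit.

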